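# Fit a new cell in the battery tray of the haemoglobin meter

## Task

The cordless blood meter needs its battery. Pull its battery tray out, fit the new cell in it with its flat end against the spring (push the spring back with that end, then tip the stud end down behind its contact wall until the cell lies level and fully down in its cradle), and push the tray fully home with the cell in it. Leave the other things on the desk where they are.

Things in the scene. Friction and masses are not known exactly. Their poses are not given: they have to be found in the camera images.
- cell_center (a point): the new cell, a loose D-size battery lying on the desk: a cylinder 34 mm in diameter and 61.5 mm long over all, black sleeve with a grey band towards its stud end, 0.1 to 0.2 kg. This point is on its axis, half-way along the 61.5 mm; its x axis runs along the cell towards the stud end (the last 2.5 mm is the stud, 9.5 mm in diameter; the other end is flat). It can roll.
- meter: the meter, fixed on the desk: a white case 172 mm deep (x) x 80 mm wide (y) x 62 mm high, a sloping display pod on its rear half up to 77 mm. Hollow and open at its front, where the battery tray slides out along -x. The opening leaves 3 mm above a cell that lies fully down, none above one that does not. Origin: centre of its underside; x points from its front to its back.
- tray (a joint): how far the battery tray stands out of the meter: 0 is shut, with its front panel against the case; 0.105 m is fully out against its stop. It stays where it is left (about 2 N of friction). Nothing else holds it shut.
- tray_tab (a point): middle of the tray's pull tab: a grey upright fin on the middle of the front panel, 30 mm long (x, standing out of the panel), 10 mm thick (y) and 22 mm high, its middle 31 mm above the desk. It moves with the tray; axes as the meter's. The front panel (66 mm wide, its top 54 mm above the desk) begins 15 mm behind this point.
- tray_bay (a point): where the fitted cell's middle must lie: on the bay's axis, 30 mm above the desk. It moves with the tray; axes as the meter's; the stud must point along its +x (to the meter), the flat end to the spring at its -x end. Two pairs of sloping ribs carry the cell and centre it; they and the low side lips end 8 mm below the axis, so the cell's sides are free to grip. Tray floor: 17 mm below the axis.
- spring_face (a point): middle of the face of the coil spring's tip, a steel disc 12 mm across that faces +x on the bay's axis. Free, it stands 23.75 mm to the -x side of tray_bay, 7 mm inside the place of the fitted cell's flat end, so the cell does not drop in from straight above. It can be pushed 16 mm towards -x, with about 0.5 N at first and 9 N at the end (550 N/m). Behind it is a block, top 40 mm above the desk.
- the_stapler: bystander: black stapler, 124 x 87 x 41 mm, lying on the desk to the left. Origin: centre of its underside.
- the_tape: bystander: roll of cream tape lying flat, 82 mm across, 18 mm high, on the left of the desk beyond the cell. Origin: centre of its underside.
- the_forceps: bystander: thin steel forceps lying flat, 127 mm long (y), 21 mm wide, 8 mm high, in front of the meter's tray, nearer the robot. Origin: centre of its underside.
- contact_wall (a point): top edge of the wall at the stud end of the bay, middle of the edge of its inner face, on which the stud bears: 30.75 mm to the +x side of tray_bay and 2 mm above the bay's axis. The wall is 6 mm thick and 40 mm wide; it moves with the tray, axes as the meter's.
- the_dropper: bystander: small brown bottle with a black cap, 32 mm across, 74 mm high, standing on the robot's side of the meter. Origin: centre of its underside.
- cell_stud (a point): middle of the end of the cell's stud, 30.75 mm from cell_center along the cell's axis; axes as cell_center's.

How it is judged (in metres and radians):
On the way, in this order (a step that is already met when the one before it is completed fails the run):
1. the tray is pulled out (more than 95 mm) (value of joint tray above 0.095 m), for 0.2 s.
2. the cell lies level and fully down in the pulled-out tray, flat end against the spring (value of joint tray above 0.095 m and x of cell_center in the frame of tray_bay between -0.004 and 0.004 m and y of cell_center in the frame of tray_bay between -0.003 and 0.003 m and z of cell_center in the frame of tray_bay between -0.003 and 0.003 m and angle between the x axis of cell_center and the x axis of tray_bay, either way round below 0.08 rad and x of cell_stud in the frame of tray_bay above 0.02 m), for 0.2 s.
At the end, for the whole second after the job is handed in: The tray is shut to within 4 mm, and the cell lies at rest in its bay, stud end towards the back of the meter: its middle within 4 mm along and 3 mm across and in height of the fitted place, level and in line within 0.08 rad (value of joint tray below 0.004 m and x of cell_center in the frame of tray_bay between -0.004 and 0.004 m and y of cell_center in the frame of tray_bay between -0.003 and 0.003 m and z of cell_center in the frame of tray_bay between -0.003 and 0.003 m and angle between the x axis of cell_center and the x axis of tray_bay, either way round below 0.08 rad and x of cell_stud in the frame of tray_bay above 0.02 m); the robot touches nothing.
It fails at once if the stapler is moved by more than 30 mm (distance of the_stapler from where it was at the start of the episode above 0.03 m).
It fails at once if the tape roll is moved by more than 30 mm (distance of the_tape from where it was at the start of the episode above 0.03 m).
It fails at once if the pair of forceps is moved by more than 30 mm (distance of the_forceps from where it was at the start of the episode above 0.03 m).
It fails at once if the brown bottle is moved by more than 30 mm (distance of the_dropper from where it was at the start of the episode above 0.03 m).
It also fails if it takes over 72 s, if anything falls off the work surface, if the arm or the gripper's body presses on something with over 40 N, if the wrist force passes 120 N, or if a joint passes its speed limit or range.

## Robot

A 6-joint arm with a two-finger parallel gripper is mounted at the origin on a cart in front of the work surface, level with it; the furniture and walls round the work are solid. World frame = base frame: x ahead of the robot, y to its left, z up, the work surface at z = 0. Lengths are in mm, angles in rad, forces in N, time in s.
With the tool pointing down it reaches from about 350 to 775 mm from the base axis. Payload 7.3 kg.
Tool frame: the origin (TCP) lies at the very end of the fingers, on their centre line; the grasp point (between the pads) lies bot.grip_point_offset behind it (bot.grip_point_offset is the distance from the TCP to the grasp point, in mm); z points along the fingers, y is the line along which they close (so a half turn about z gives the same grasp; the last joint's range is limited). The gripper opens to 92 mm and grips with 3 to 60 N. Pads are 19 mm wide; open, the fingers measure 130 mm over their backs; the gripper's body (75 mm by 190 mm) begins 47 mm behind the grasp point.
Start: joints at [-1.476, 0.342, 1.524, -0, 1.275, -0.146], TCP at [125.223, -509.867, 226.741] pointing down, gripper open.
Joint ranges: [-2.53, 2.53], [-0.77, 2.02], [0.04, 2.7], [-1, 4.14], [0.28, 2.66], [-3.11, 3.11]. Speed limits (rad/s): [2.57, 2.57, 3.14, 3.14, 3.14, 3.14].

## Interface

Orientations are given as [roll, pitch, yaw] about the fixed x, y, z axes, in that order (R = Rz(yaw) Ry(pitch) Rx(roll)).
In Python, from plant import bot gives the robot as it stands. The module is installed in compiled form; this text tells all that it offers.
- The arm moves only by the tool carry_out, never from a script. Its argument "plan" is a list of rows, each an object of numbers: "tx", "ty", "tz": the shift along the world's x, y, z in mm; "rx", "ry", "rz": the turn, a rotation vector about the world's x, y, z in rad. A call has 1 to 12 rows; each row shifts and turns the commanded pose from where the row before left it; what a row does not reach is not made up. A row lasts 1/10 s, in which the tool goes at most 50 mm and 8.59 degrees, less where a joint would pass 70% of its speed; a pose out of reach is approached as far as the arm can. A call with a gripper value outside its range is refused whole. "gripper" is the closure, from 0 (fully open) to 1 (shut), set as the call begins (left out, the last holds). The fingers move at their own pace and stop on an object; the grip force is fixed at half the most. Time passes only in rows, so rows that do not move let the fingers close. It gives the time, the measured TCP pose, the force, the opening and the grip force at its end, in the units of the state.
- bot.get_obs(): the state, without advancing time (a new reading comes with each control period).
- bot.capture(name): name is "side" or "top"; returns the picture (384x512x3 uint8, red, green, blue); there is no depth.
- bot.camera_model(name): a dict with "camera_matrix" (3x3 intrinsics, pixels), "R" (3x3) and "t" (3): a world point X has camera coordinates R X + t. Camera axes: x right, y down, z forward; pixel columns grow to the right and rows downward; lengths in mm; the calibration is good to about 2 mm. A picture is of the moment at which its call begins. camera_model takes no time and is no camera call.
- bot.close_job(): hands the job in; it is judged then, once.
The state is a dict: "time": time; "joint_positions": joint angles; "dq": joint speeds; "tau": joint torques, N m; "tool_pos": TCP position; "tcp_rot": TCP orientation; "contact_force": force on the tool from outside, world axes, zero at the start; "moment": the same for the moment, N m; "grip_width": finger opening in mm; "finger_force": force on a finger pad.
Only numpy, scipy, OpenCV 4.12 (cv2) and the standard library are available. Lean on these libraries where they do the work, as an engineer would, in place of code of your own. Each camera call takes 0.05 s, during which the arm holds its last target. There are 200 camera calls.

## Working session

There is one attempt and no reset: what is moved stays moved. The work goes in short steps, Python scripts to look and compute and a tool call to move; the robot and the scene stay as the last step left them, time stands still between calls to the robot, and variables do not carry over. Pictures are saved under pics/ and viewed, at most 10 in all, crops included, and the job is handed in when it is done.

Besides the shell and the picture viewer there is one more tool, called after "Emit:" in YAML: its name, and indented under it one key for each argument. carry_out: Moves the arm, as the interface text tells. Its arguments: {"type":"object","properties":{"plan":{"type":"array"},"gripper":{"type":"number"}},"required":["plan"]}

```bash
mkdir -p pics; python3 - <<'E'
from plant import bot
import cv2,numpy as np
for n in("side","top"):
    im=bot.capture(n); cv2.imwrite(f"pics/{n}0.png",im[:,:,::-1]); m=bot.camera_model(n)
    R=np.array(m["R"]);print(n,np.round(m["camera_matrix"],1).tolist(),np.round(R,3).tolist(),np.round(-R.T@np.array(m["t"])))
print(bot.get_obs(),bot.grip_point_offset)
E
```

```text
side [[385.3, 0.0, 252.6], [0.0, 385.3, 197.8], [0.0, 0.0, 1.0]] [[0.918, -0.396, -0.0], [-0.163, -0.377, -0.912], [0.361, 0.837, -0.411]] [   -3. -1266.   602.]
top [[457.8, 0.0, 255.0], [0.0, 457.8, 195.9], [0.0, 0.0, 1.0]] [[-0.014, -1.0, -0.028], [-0.986, 0.018, -0.167], [0.167, 0.025, -0.986]] [ 254. -172. 1369.]
{'time': 0.1, 'joint_positions': array([-1.47600701e+00,  3.42631597e-01,  1.52488534e+00, -3.46182545e-05,
        1.27535246e+00, -1.46003581e-01]), 'dq': array([ 0.00217448, -0.00159337, -0.00207661, -0.00039871, -0.00105161,
        0.00038398]), 'tau': array([ 1.18632732e-03, -4.32006419e+01, -2.44693583e+01,  7.18870433e-02,
        5.26256638e-02, -5.29671445e-05]), 'tool_pos': array([ 125.17576016, -509.51578175,  226.13819225]), 'tcp_rot': array([-3.14032468e+00, -1.52993896e-04,  2.40802905e-01]), 'contact_force': array([ 0.16096218, -0.07573897,  1.30249748]), 'moment': array([0.05417106, 0.00947846, 0.02155029]), 'finger_force': 0.0, 'grip_width': 91.64727312428168} 18.8
```

View pics/top0.png

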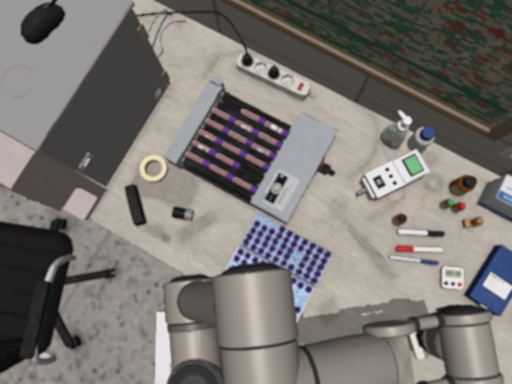

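View pics/side0.png

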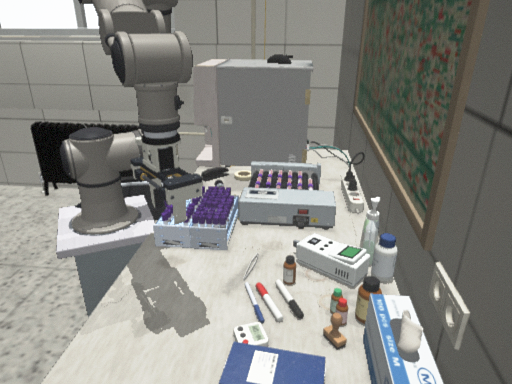

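The top view shows the cell at about (183,213), the meter at about (395,175) with its tab at about (363,192), the bottle at (400,219) and the forceps at about (368,243). I'll zoom in on these.

```bash
cat > h.py <<'E'
import numpy as np,cv2
from plant import bot
def ray(n,u,v):
    m=bot.camera_model(n);R=np.array(m["R"]);t=np.array(m["t"]).ravel()
    return -R.T@t, R.T@np.linalg.inv(m["camera_matrix"])@np.array([u,v,1.])
def onz(n,u,v,z):
    c,d=ray(n,u,v); return c+d*(z-c[2])/d[2]
def proj(n,X):
    m=bot.camera_model(n);p=np.array(m["camera_matrix"])@(np.array(m["R"])@np.array(X,float)+np.array(m["t"]).ravel());return p[:2]/p[2]
def crop(im,x,y,w,h,s):
    return cv2.resize(im[y:y+h,x:x+w],None,fx=s,fy=s,interpolation=cv2.INTER_CUBIC)
E
python3 - <<'E'
from h import *
t=cv2.imread("pics/top0.png");s=cv2.imread("pics/side0.png")
a=np.hstack([crop(t,340,140,100,75,4),crop(t,120,150,100,75,4)])
b=np.hstack([crop(s,280,220,100,75,4),crop(t,340,190,100,75,4)])
cv2.imwrite("pics/c0.png",np.vstack([a,b]))
E
```

```text
(no output)
```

View pics/c0.png

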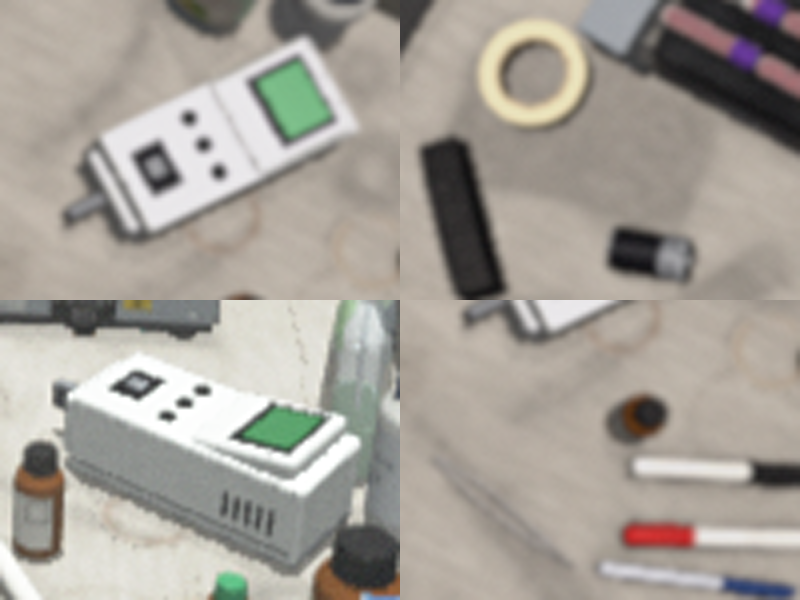

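The crops show the tray shut with its tab from crop (68,217) to (103,200). The cell lies with its grey stud end to image right, and the bottle and forceps are clear of the tray's path. Next I'll measure by masks.

```bash
python3 - <<'E'
from h import *
T=cv2.imread("pics/top0.png");S=cv2.imread("pics/side0.png")
def big(mask_im,x,y,w,h,f,k=8):
    c=cv2.resize(mask_im[y:y+h,x:x+w],None,fx=k,fy=k,interpolation=cv2.INTER_CUBIC)
    m=f(c).astype(np.uint8); cs,_=cv2.findContours(m,cv2.RETR_EXTERNAL,cv2.CHAIN_APPROX_NONE)
    c=max(cs,key=cv2.contourArea)[:,0,:].astype(np.float32); return (c+.5)/k-.5+[x,y]
# meter top
c=big(T,355,140,80,65,lambda c:c.min(2)>195).astype(np.float32)
r=cv2.minAreaRect(c);print("meter rect",r, cv2.boxPoints(r).tolist())
ap=cv2.approxPolyDP(c[:,None],2.0,True)[:,0];print("poly",ap.round(1).tolist())
for p in ap: print(p.round(1), onz("top",*p,62).round(1))
c=big(S,285,225,95,75,lambda c:c.min(2)>215).astype(np.float32)
ap=cv2.approxPolyDP(c[:,None],1.5,True)[:,0];print("side poly",ap.round(1).tolist())
for p in ap: print(p.round(1), onz("side",*p,62).round(1))
# cell
blur=lambda c:(c.max(2)<95)
c=big(T,168,200,32,26,blur).astype(np.float32);r=cv2.minAreaRect(c);print("black",r)
bx=cv2.boxPoints(r);print([onz("top",*p,17).round(1).tolist() for p in bx])
c=T[200:228,168:200].max(2);print(c[4:22,4:].tolist())
E
```

```text
meter rect ((396.9779357910156, 172.39244079589844), (27.221221923828125, 58.79258346557617), 63.92464065551758) [[364.59112548828125, 173.08837890625], [417.39959716796875, 147.24594116210938], [429.36474609375, 171.69650268554688], [376.5562744140625, 197.5389404296875]]
poly [[416.3999938964844, 150.1999969482422], [365.29998779296875, 173.39999389648438], [377.1000061035156, 196.10000610351562], [428.6000061035156, 171.8000030517578]]
[416.4 150.2] [ 602.5 -611.    62. ]
[365.3 173.4] [ 536.1 -459.2   62. ]
[377.1 196.1] [ 469.  -489.2   62. ]
[428.6 171.8] [ 537.3 -641.1   62. ]
side poly [[369.20001220703125, 255.6999969482422], [365.3999938964844, 253.60000610351562], [355.8999938964844, 262.6000061035156], [350.29998779296875, 264.79998779296875], [330.79998779296875, 255.89999389648438], [352.70001220703125, 260.8999938964844], [365.1000061035156, 250.89999389648438], [362.79998779296875, 248.1999969482422], [351.8999938964844, 258.70001220703125], [336.29998779296875, 254.1999969482422], [347.3999938964844, 244.3000030517578], [355.8999938964844, 245.89999389648438], [348.7
[... 5239 characters left out ...]
, 175, 172], [138, 110, 86, 69, 56, 52, 49, 39, 32, 28, 26, 49, 89, 112, 118, 120, 129, 139, 124, 94, 105, 144, 171, 177, 175, 174, 169, 164], [171, 154, 138, 121, 107, 103, 99, 89, 81, 75, 64, 60, 78, 95, 103, 104, 112, 123, 109, 86, 106, 146, 171, 175, 170, 166, 161, 157], [186, 179, 169, 161, 153, 149, 145, 140, 134, 129, 117, 102, 101, 104, 104, 105, 110, 111, 102, 95, 115, 149, 167, 169, 164, 159, 154, 151], [189, 187, 184, 181, 176, 173, 172, 169, 166, 164, 156, 146, 142, 141, 140, 138, 136, 127, 115, 113, 134, 153, 163, 162, 157, 154, 152, 150], [189, 189, 188, 188, 187, 184, 183, 182, 182, 179, 174, 170, 167, 168, 166, 165, 162, 151, 141, 140, 150, 158, 159, 157, 154, 153, 151, 152]]
```

```bash
python3 - <<'E'
from h import *
f=np.array([502.5,-474.2]);u=np.array([np.cos(np.radians(-66.1)),np.sin(np.radians(-66.1))]);w=np.array([-u[1],u[0]])
for n,p,z in [("tabtip",(357,194.25),42),("tabbase",(365.75,190),42),("bottle",(402,218),50),("forc1",(450-400,0),0),("f2",(0,0),0)][:3]:
    X=onz("top",*p,z);d=X[:2]-f;print(n,X.round(1),"along",d@u,"across",d@w)
for p in[(340+35,190+40),(340+10,190+40),(340+43,190+66)]:print("forceps",onz("top",*p,4).round())
for p in[(294,182.5+0)]: pass
# side view of tab tip top: crop (53..70,380)/4 +280,220
for uu,vv in[(293.5,240),(297,240)]:print("sidetab",onz("side",uu,vv,42).round(1))
# cell: full extent ends
T=cv2.imread("pics/top0.png")
for p in[(172.6,212.0),(192.5,215.2),(189.5,214.8)]:print("cell end",onz("top",*p,17).round(1))
E
```

```text
tabtip [ 478.7 -436.1   42. ] along -44.47990419588626 across -6.323819072299041
tabbase [ 490.8 -462.2   42. ] along -15.700666085887125 across -5.788804538158668
bottle [ 405.8 -559.5   50. ] along 38.82635518635335 across -122.99285642996868
forceps [ 377. -491.    4.]
forceps [ 378. -418.    4.]
forceps [ 300. -510.    4.]
sidetab [ 480.2 -440.2   42. ]
sidetab [ 489.3 -444.1   42. ]
cell end [439.1 110.3  17. ]
cell end [428.4  50.4  17. ]
cell end [429.8  59.4  17. ]
```

Emit:
carry_out:
  plan:
    - {"tx": 30,"ty": 5,"tz": -8,"rz": 0.1456}
    - {"tx": 30,"ty": 5,"tz": -8,"rz": 0.1456}
    - {"tx": 30,"ty": 5,"tz": -8,"rz": 0.1456}
    - {"tx": 30,"ty": 5,"tz": -8,"rz": 0.1456}
    - {"tx": 30,"ty": 5,"tz": -8,"rz": 0.1456}
    - {"tx": 30,"ty": 5,"tz": -8,"rz": 0.1456}
    - {"tx": 30,"ty": 5,"tz": -8,"rz": 0.1456}
    - {"tx": 30,"ty": 5,"tz": -8,"rz": 0.1456}
    - {"tx": 30,"ty": 5,"tz": -8,"rz": 0.1456}
    - {"tx": 30,"ty": 5,"tz": -8,"rz": 0.1456}
    - {"tx": 30,"ty": 4,"tz": -8,"rz": 0.1456}
    - {"tx": 30,"ty": 4,"tz": -8,"rz": 0.1456}
  gripper: 0.4

```text
invalid input at $.plan[0]: expected keys tx, ty, tz, rx, ry, rz
```

All keys are required, so I'll fill them in.

Emit:
carry_out:
  plan:
    - {"tx": 30,"ty": 5,"tz": -8,"rx": 0,"ry": 0,"rz": 0.1456}
    - {"tx": 30,"ty": 5,"tz": -8,"rx": 0,"ry": 0,"rz": 0.1456}
    - {"tx": 30,"ty": 5,"tz": -8,"rx": 0,"ry": 0,"rz": 0.1456}
    - {"tx": 30,"ty": 5,"tz": -8,"rx": 0,"ry": 0,"rz": 0.1456}
    - {"tx": 30,"ty": 5,"tz": -8,"rx": 0,"ry": 0,"rz": 0.1456}
    - {"tx": 30,"ty": 5,"tz": -8,"rx": 0,"ry": 0,"rz": 0.1456}
    - {"tx": 30,"ty": 5,"tz": -8,"rx": 0,"ry": 0,"rz": 0.1456}
    - {"tx": 30,"ty": 5,"tz": -8,"rx": 0,"ry": 0,"rz": 0.1456}
    - {"tx": 30,"ty": 5,"tz": -8,"rx": 0,"ry": 0,"rz": 0.1456}
    - {"tx": 30,"ty": 5,"tz": -8,"rx": 0,"ry": 0,"rz": 0.1456}
    - {"tx": 30,"ty": 4,"tz": -8,"rx": 0,"ry": 0,"rz": 0.1456}
    - {"tx": 30,"ty": 4,"tz": -8,"rx": 0,"ry": 0,"rz": 0.1456}
  gripper: 0.4

```text
time: 1.3
tool_pos: [486.3, -451.3, 129.8]
tcp_rot: [-3.141, -0.001, 1.994]
contact_force: [0.2, -0.8, 0.9]
grip_width: 55.3
finger_force: 0.0
```

Emit:
carry_out:
  plan:
    - {"tx": 0,"ty": 0,"tz": -36,"rx": 0,"ry": 0,"rz": 0}
    - {"tx": 0,"ty": 0,"tz": -36,"rx": 0,"ry": 0,"rz": 0}
    - {"tx": 0,"ty": 0,"tz": -28,"rx": 0,"ry": 0,"rz": 0}
    - {"tx": 0,"ty": 0,"tz": -14,"rx": 0,"ry": 0,"rz": 0}
    - {"tx": 0,"ty": 0,"tz": 0,"rx": 0,"ry": 0,"rz": 0}

```text
time: 1.8
tool_pos: [484.2, -450.8, 14.3]
tcp_rot: [-3.14, -0.004, 1.988]
contact_force: [0.5, -0.1, -0.3]
grip_width: 55.0
finger_force: 0.0
```

```bash
python3 - <<'E'
from h import *
t=bot.capture("top")[:,:,::-1];s=bot.capture("side")[:,:,::-1]
cv2.imwrite("pics/c1.png",np.hstack([crop(t,330,150,80,75,5),crop(s,255,200,80,75,5)]))
o=bot.get_obs();print(o["tool_pos"],o["contact_force"])
E
```

```text
[ 485.6450233  -452.46583318   17.72734211] [ 0.62431597 -0.4838243   0.8273088 ]
```

View pics/c1.png

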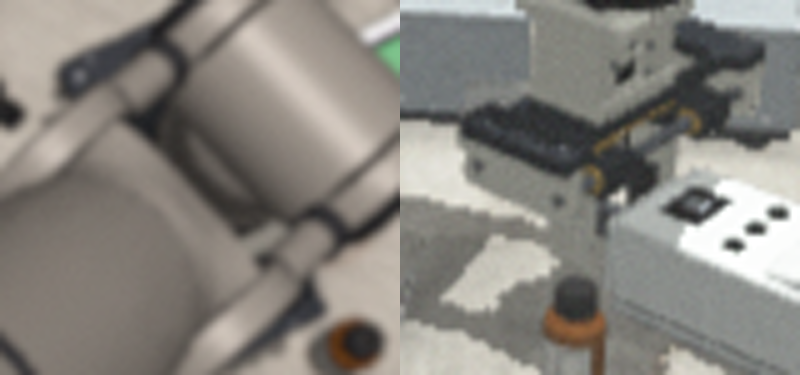

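The side view shows the fingers down in front of the case, straddling the tab at about crop (600,220). I'll close the gripper.

Emit:
carry_out:
  plan:
    - {"tx": 0,"ty": 0,"tz": -3,"rx": 0,"ry": 0,"rz": 0}
    - {"tx": 0,"ty": 0,"tz": 0,"rx": 0,"ry": 0,"rz": 0}
    - {"tx": 0,"ty": 0,"tz": 0,"rx": 0,"ry": 0,"rz": 0}
    - {"tx": 0,"ty": 0,"tz": 0,"rx": 0,"ry": 0,"rz": 0}
    - {"tx": 0,"ty": 0,"tz": 0,"rx": 0,"ry": 0,"rz": 0}
    - {"tx": 0,"ty": 0,"tz": 0,"rx": 0,"ry": 0,"rz": 0}
    - {"tx": 0,"ty": 0,"tz": 0,"rx": 0,"ry": 0,"rz": 0}
    - {"tx": 0,"ty": 0,"tz": 0,"rx": 0,"ry": 0,"rz": 0}
  gripper: 1

```text
time: 2.7
tool_pos: [489.4, -450.2, 14.1]
tcp_rot: [3.135, 0.002, 1.989]
contact_force: [15.3, 5.5, -2.7]
grip_width: 10.2
finger_force: 29.9
```

Emit:
carry_out:
  plan:
    - {"tx": 4,"ty": 1.8,"tz": 0,"rx": 0,"ry": 0,"rz": 0}
    - {"tx": 0,"ty": 0,"tz": 0,"rx": 0,"ry": 0,"rz": 0}
    - {"tx": -4.8,"ty": 10.8,"tz": 0,"rx": 0,"ry": 0,"rz": 0}
    - {"tx": -4.8,"ty": 10.8,"tz": 0,"rx": 0,"ry": 0,"rz": 0}
    - {"tx": -4.8,"ty": 10.8,"tz": 0,"rx": 0,"ry": 0,"rz": 0}
    - {"tx": -4.8,"ty": 10.8,"tz": 0,"rx": 0,"ry": 0,"rz": 0}
    - {"tx": -4.8,"ty": 10.8,"tz": 0,"rx": 0,"ry": 0,"rz": 0}
    - {"tx": -4.8,"ty": 10.8,"tz": 0,"rx": 0,"ry": 0,"rz": 0}
    - {"tx": -4.8,"ty": 10.8,"tz": 0,"rx": 0,"ry": 0,"rz": 0}
    - {"tx": -4.8,"ty": 10.8,"tz": 0,"rx": 0,"ry": 0,"rz": 0}
    - {"tx": -4.8,"ty": 10.8,"tz": 0,"rx": 0,"ry": 0,"rz": 0}
    - {"tx": 0,"ty": 0,"tz": 0,"rx": 0,"ry": 0,"rz": 0}

```text
time: 3.9
tool_pos: [445.7, -356.4, 14.3]
tcp_rot: [-3.14, 0.007, 1.989]
contact_force: [-2.4, -13.0, -5.1]
grip_width: 10.0
finger_force: 30.1
```

```bash
python3 - <<'E'
from h import *
bot.capture("top");bot.capture("top");bot.capture("top")
o=bot.get_obs();print(o["tool_pos"],o["tcp_rot"],o["contact_force"],o["moment"])
E
```

```text
[ 445.73635047 -356.4680621    14.24947368] [-3.14039985  0.00579555  1.98830304] [ -3.87621522 -11.56859155  -3.07638102] [-1.84625281  0.42215698  0.37140667]
```

Emit:
carry_out:
  plan:
    - {"tx": 0,"ty": 0,"tz": 0,"rx": 0,"ry": 0,"rz": 0}
    - {"tx": 0,"ty": 0,"tz": 0,"rx": 0,"ry": 0,"rz": 0}
    - {"tx": 0,"ty": 0,"tz": 10,"rx": 0,"ry": 0,"rz": 0}
    - {"tx": 0,"ty": 0,"tz": 40,"rx": 0,"ry": 0,"rz": 0}
    - {"tx": 0,"ty": 0,"tz": 50,"rx": 0,"ry": 0,"rz": 0}
    - {"tx": 0,"ty": 50,"tz": 50,"rx": 0,"ry": 0,"rz": -0.1}
    - {"tx": 0,"ty": 50,"tz": 20,"rx": 0,"ry": 0,"rz": -0.1}
    - {"tx": 0,"ty": 50,"tz": 0,"rx": 0,"ry": 0,"rz": -0.1}
    - {"tx": 0,"ty": 50,"tz": 0,"rx": 0,"ry": 0,"rz": -0.1}
  gripper: 0.45

```text
time: 4.95
tool_pos: [446.0, -169.3, 169.2]
tcp_rot: [3.139, 0.001, 1.583]
contact_force: [0.5, -0.5, 0.3]
grip_width: 50.9
finger_force: 0.0
```

```bash
python3 - <<'E'
from h import *
t=bot.capture("top")[:,:,::-1];s=bot.capture("side")[:,:,::-1]
cv2.imwrite("pics/t2.png",t);cv2.imwrite("pics/s2.png",s)
cv2.imwrite("pics/c2.png",np.vstack([np.hstack([crop(t,325,165,50,40,8),crop(s,255,215,50,40,8)]),crop(t,150,190,100,35,8)]))
o=bot.get_obs();print(o["tool_pos"],o["contact_force"])
E
```

```text
[ 445.1715535  -165.44061674  168.63484189] [ 0.37201893 -0.31244221  0.34187173]
```

View pics/c2.png

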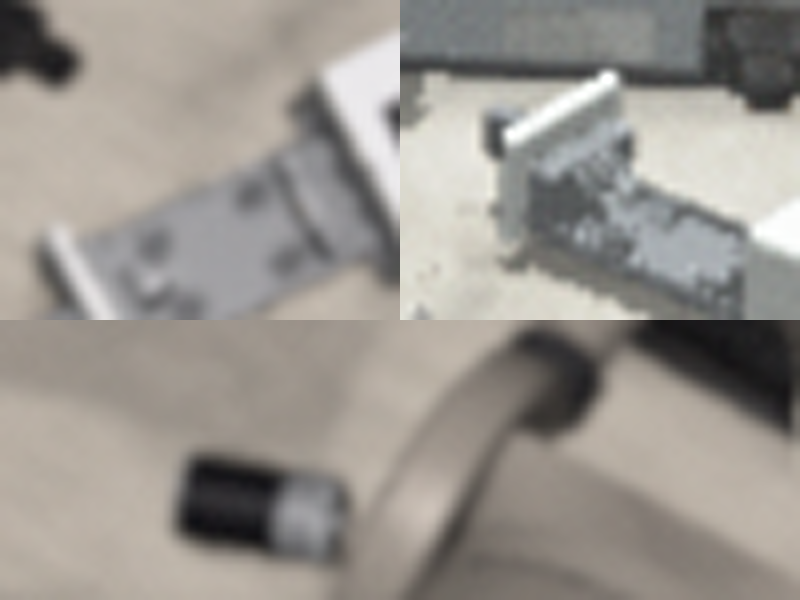

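The tray is out. The top crop shows the rib pairs at about (155,243)/(190,303) and (250,193)/(288,260), the spring tip near (155,285) and the wall line from (278,170) to (325,255). The cell has not moved, and its stud end is at right.

```bash
python3 - <<'E'
from h import *
tab=np.array([445.7,-356.5]);a=np.radians(-65.4);u=np.array([np.cos(a),np.sin(a)]);w=np.array([-u[1],u[0]])
def T(n,x,y,z):
    X=onz("top",325+(x+.5)/8-.5,165+(y+.5)/8-.5,z)[:2];d=X-tab;print(n,X.round(1),"along %.1f across %.1f"%(d@u,d@w))
T("ribs",220.75,249.75,20);T("spring",152,285,33);T("wall",303,212,31);T("wallL",280,170,31);T("wallR",326,254,31);T("panelmid",82,270,54)
T("panelL",52,230,54);T("panelR",115,315,54)
T("caseL",318,80,62)
def S(x,y,z):
    X=onz("side",255+(x-400+.5)/8-.5,215+(y+.5)/8-.5,z)[:2];d=X-tab;print("side",X.round(1),"along %.1f across %.1f"%(d@u,d@w))
S(605,75,54);S(510,130,54);S(500,120,42)
t=cv2.imread("pics/t2.png")
def big(im,x,y,w,h,thr,k=8):
    c=cv2.resize(im[y:y+h,x:x+w],None,fx=k,fy=k,interpolation=cv2.INTER_CUBIC)
    g=c.max(2);g=(g<thr).astype(np.uint8)
    cs,_=cv2.findContours(g,0,1);q=max(cs,key=cv2.contourArea)[:,0,:].astype(np.float32);return (q+.5)/k-.5+[x,y]
r=cv2.minAreaRect(big(t,166,200,30,26,85).astype(np.float32));print(r,[onz("top",*p,17).round(1).tolist() for p in cv2.boxPoints(r)])
for p in [(180,503),(345,517),(328,515)]:print("cell",onz("top",150+(p[0]+.5)/8-.5,190+(p[1]-320+.5)/8-.5,17).round(1))
E
```

```text
ribs [ 478.1 -425.9] along 76.6 across 0.5
spring [ 463.2 -397.7] along 44.8 across -1.2
wall [ 489.8 -454.7] along 107.7 across -0.8
wallL [ 505.7 -447.1] along 107.4 across 16.9
wallR [ 474.  -462.3] along 108.0 across -18.4
panelmid [ 465.9 -369.2] along 20.0 across 13.1
panelL [ 480.8 -359. ] along 16.9 across 30.9
panelR [ 449.2 -380.4] along 23.2 across -6.7
caseL [ 532.8 -456.1] along 126.8 across 37.7
side [ 479.  -358.8] along 15.9 across 29.3
side [ 428.  -382.8] along 16.6 across -27.1
side [ 437.3 -355.1] along -4.8 across -7.1
((178.60693359375, 212.5103302001953), (12.795430183410645, 10.774415016174316), 8.972626686096191) [[424.6, 113.5, 17.0], [456.7, 109.0, 17.0], [449.9, 70.8, 17.0], [418.0, 75.5, 17.0]]
cell [437.8 111.9  17. ]
cell [431.5  49.9  17. ]
cell [432.3  56.2  17. ]
```

Emit:
carry_out:
  plan:
    - {"tx": -2,"ty": 45,"tz": 0,"rx": 0,"ry": 0,"rz": -0.1}
    - {"tx": -2,"ty": 45,"tz": 0,"rx": 0,"ry": 0,"rz": -0.09}
    - {"tx": -2,"ty": 45,"tz": 0,"rx": 0,"ry": 0,"rz": 0}
    - {"tx": -2,"ty": 45,"tz": 0,"rx": 0,"ry": 0,"rz": 0}
    - {"tx": -2,"ty": 45,"tz": -10,"rx": 0,"ry": 0,"rz": 0}
    - {"tx": 0,"ty": 20,"tz": -30,"rx": 0,"ry": 0,"rz": 0}
    - {"tx": 0,"ty": 0,"tz": -20,"rx": 0,"ry": 0,"rz": 0}
    - {"tx": 0,"ty": 0,"tz": 0,"rx": 0,"ry": 0,"rz": 0}
    - {"tx": 0,"ty": 0,"tz": 0,"rx": 0,"ry": 0,"rz": 0}
    - {"tx": 0,"ty": 0,"tz": 0,"rx": 0,"ry": 0,"rz": 0}
  gripper: 0.3

```text
time: 6.05
tool_pos: [437.1, 73.3, 108.9]
tcp_rot: [3.139, -0.0, 1.397]
contact_force: [-0.3, -0.2, -0.5]
grip_width: 64.3
finger_force: 0.0
```

Emit:
carry_out:
  plan:
    - {"tx": -2,"ty": 8,"tz": -25,"rx": 0,"ry": 0,"rz": 0}
    - {"tx": 0,"ty": 0,"tz": -35,"rx": 0,"ry": 0,"rz": 0}
    - {"tx": 0,"ty": 0,"tz": -25,"rx": 0,"ry": 0,"rz": 0}
    - {"tx": 0,"ty": 0,"tz": -12,"rx": 0,"ry": 0,"rz": 0}
    - {"tx": 0,"ty": 0,"tz": 0,"rx": 0,"ry": 0,"rz": 0}
    - {"tx": 0,"ty": 0,"tz": 0,"rx": 0,"ry": 0,"rz": 0}
    - {"tx": 0,"ty": 0,"tz": 0,"rx": 0,"ry": 0,"rz": 0}

```text
time: 6.75
tool_pos: [435.1, 81.7, 11.9]
tcp_rot: [3.139, -0.0, 1.398]
contact_force: [0.4, 0.0, 0.2]
grip_width: 64.2
finger_force: 0.0
```

```bash
python3 - <<'E'
from h import *
s=bot.capture("side")[:,:,::-1];t=bot.capture("top")[:,:,::-1]
a,b=proj("side",(435,81,17)),proj("top",(435,81,17));print(a,b)
f=lambda im,p:crop(im,int(p[0])-30,int(p[1])-25,60,50,6)
cv2.imwrite("pics/c3.png",np.hstack([f(s,a),f(t,b)]))
o=bot.get_obs();print(o["tool_pos"],o["contact_force"])
E
```

```text
[219.35559075 186.10073342] [182.3221403  213.19437139]
[434.83799863  81.79920813  11.6917923 ] [-0.5582712  -0.31085101 -1.28720853]
```

View pics/c3.png

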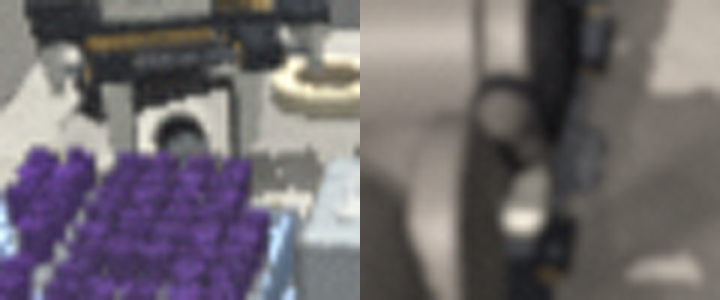

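The side view shows the cell at crop (182,135), midway between the two fingers. I'll grip and lift.

Emit:
carry_out:
  plan:
    - {"tx": 0,"ty": 0,"tz": 0,"rx": 0,"ry": 0,"rz": 0}
    - {"tx": 0,"ty": 0,"tz": 0,"rx": 0,"ry": 0,"rz": 0}
    - {"tx": 0,"ty": 0,"tz": 0,"rx": 0,"ry": 0,"rz": 0}
    - {"tx": 0,"ty": 0,"tz": 0,"rx": 0,"ry": 0,"rz": 0}
    - {"tx": 0,"ty": 0,"tz": 0,"rx": 0,"ry": 0,"rz": 0}
    - {"tx": 0,"ty": 0,"tz": 10,"rx": 0,"ry": 0,"rz": 0}
    - {"tx": 0,"ty": 0,"tz": 40,"rx": 0,"ry": 0,"rz": 0}
    - {"tx": 0,"ty": 0,"tz": 40,"rx": 0,"ry": 0,"rz": 0}
    - {"tx": 0,"ty": 0,"tz": 40,"rx": 0,"ry": 0,"rz": 0}
    - {"tx": 0,"ty": 0,"tz": 0,"rx": 0,"ry": 0,"rz": 0}
  gripper: 1

```text
time: 7.85
tool_pos: [436.9, 82.1, 145.8]
tcp_rot: [3.132, -0.002, 1.398]
contact_force: [0.2, -0.8, -1.5]
grip_width: 33.1
finger_force: 29.9
```

Emit:
carry_out:
  plan:
    - {"tx": 0,"ty": -15,"tz": 40,"rx": 0,"ry": 0,"rz": 0.05}
    - {"tx": 4,"ty": -45,"tz": 10,"rx": 0,"ry": 0,"rz": 0.05}
    - {"tx": 4,"ty": -45,"tz": 0,"rx": 0,"ry": 0,"rz": 0.05}
    - {"tx": 4,"ty": -45,"tz": 0,"rx": 0,"ry": 0,"rz": 0.05}
    - {"tx": 4,"ty": -45,"tz": 0,"rx": 0,"ry": 0,"rz": 0.05}
    - {"tx": 4,"ty": -45,"tz": 0,"rx": 0,"ry": 0,"rz": 0.05}
    - {"tx": 4,"ty": -45,"tz": 0,"rx": 0,"ry": 0,"rz": 0.05}
    - {"tx": 4,"ty": -45,"tz": 0,"rx": 0,"ry": 0,"rz": 0.05}
    - {"tx": 4,"ty": -45,"tz": 0,"rx": 0,"ry": 0,"rz": 0.05}
    - {"tx": 4,"ty": -45,"tz": 0,"rx": 0,"ry": 0,"rz": 0.05}
    - {"tx": 4,"ty": -45,"tz": 0,"rx": 0,"ry": 0,"rz": 0.05}
    - {"tx": 4,"ty": -45,"tz": 0,"rx": 0,"ry": 0,"rz": 0.05}

```text
time: 9.05
tool_pos: [477.4, -429.4, 189.6]
tcp_rot: [-3.141, -0.002, 2.0]
contact_force: [1.0, 0.1, -1.2]
grip_width: 32.9
finger_force: 29.9
```

Emit:
carry_out:
  plan:
    - {"tx": 2,"ty": -10,"tz": -10,"rx": -0.1272,"ry": -0.0582,"rz": 0}
    - {"tx": 0,"ty": 0,"tz": -10,"rx": -0.1272,"ry": -0.0582,"rz": 0}
    - {"tx": 0,"ty": 0,"tz": -10,"rx": -0.1272,"ry": -0.0582,"rz": 0}
    - {"tx": 0,"ty": 0,"tz": -10,"rx": -0.0144,"ry": -0.0064,"rz": 0}
    - {"tx": 0,"ty": 0,"tz": 0,"rx": 0,"ry": 0,"rz": 0}
    - {"tx": 0,"ty": 0,"tz": 0,"rx": 0,"ry": 0,"rz": 0}
    - {"tx": 0,"ty": 0,"tz": 0,"rx": 0,"ry": 0,"rz": 0}

```text
time: 9.75
tool_pos: [480.5, -439.3, 151.9]
tcp_rot: [3.141, 0.431, 1.997]
contact_force: [-0.1, 0.2, -2.4]
grip_width: 33.3
finger_force: 29.9
```

```bash
cat >> h.py <<'E'
from scipy.spatial.transform import Rotation as Ro
BAY=np.array([477.5,-426.1,30.]);A=np.radians(-65.4)
M=Ro.from_euler('z',A).as_matrix()
def state(back=5.3):
    o=bot.get_obs();R=Ro.from_euler('xyz',o["tcp_rot"]).as_matrix();p=np.array(o["tool_pos"])
    ax=-R[:,0]; c=p-back*R[:,2]
    print("tcp",p.round(1),"F",o["contact_force"].round(1),"meterF",(M.T@o["contact_force"]).round(1),"w",round(o["grip_width"],1))
    print(" cell in bay",(M.T@(c-BAY)).round(1),"axis",(M.T@ax).round(3),"flat",(M.T@(c-30.75*ax-BAY)).round(1))
E
python3 -c "
from h import *
state()
"
```

```text
tcp [ 480.5 -439.3  151.9] F [-0.1  0.2 -2.4] meterF [-0.2  0.  -2.4] w 33.3
 cell in bay [ 11.   -2.7 126.7] axis [ 0.908 -0.003  0.418] flat [-16.9  -2.6 113.8]
```

Emit:
carry_out:
  plan:
    - {"tx": 2.5,"ty": 1.1,"tz": -30,"rx": 0,"ry": 0,"rz": 0}
    - {"tx": 0,"ty": 0,"tz": -30,"rx": 0,"ry": 0,"rz": 0}
    - {"tx": 0,"ty": 0,"tz": -20,"rx": 0,"ry": 0,"rz": 0}
    - {"tx": 0,"ty": 0,"tz": -8,"rx": 0,"ry": 0,"rz": 0}
    - {"tx": 0,"ty": 0,"tz": 0,"rx": 0,"ry": 0,"rz": 0}
    - {"tx": 0,"ty": 0,"tz": 0,"rx": 0,"ry": 0,"rz": 0}

```text
time: 10.35
tool_pos: [483.2, -438.1, 64.3]
tcp_rot: [3.141, 0.432, 1.997]
contact_force: [-0.4, -0.2, -1.2]
grip_width: 33.2
finger_force: 29.9
```

```bash
python3 - <<'E'
from h import *
s=bot.capture("side")[:,:,::-1];t=bot.capture("top")[:,:,::-1]
a,b=proj("side",BAY+[0,0,20]),proj("top",BAY);print(a,b)
f=lambda im,p:crop(im,int(p[0])-30,int(p[1])-30,60,60,6)
cv2.imwrite("pics/c4.png",np.hstack([f(s,a),f(t,b)]));state()
E
```

```text
[290.41110711 235.46768395] [352.8343992  195.40513074]
tcp [ 483.2 -438.    64.7] F [ 0.6 -0.4 -2.1] meterF [ 0.6  0.4 -2.1] w 33.2
 cell in bay [11.   0.2 39.5] axis [ 0.908 -0.003  0.419] flat [-16.9   0.3  26.6]
```

View pics/c4.png

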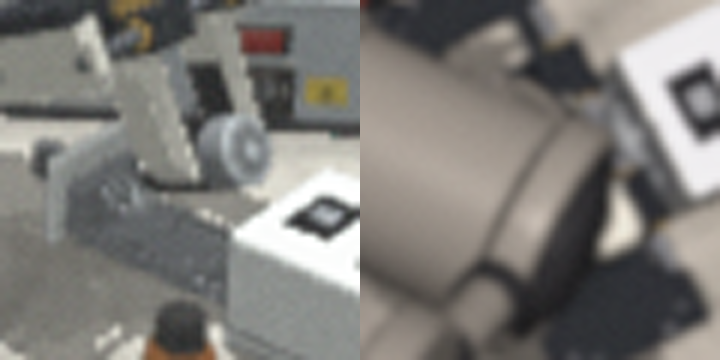

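The side view shows the cell tilted over the tray, stud up at crop (252,150) and spring at about (125,190). I'll lower it in front of the spring.

Emit:
carry_out:
  plan:
    - {"tx": 0,"ty": 0,"tz": -8,"rx": 0,"ry": 0,"rz": 0}
    - {"tx": 0,"ty": 0,"tz": -8,"rx": 0,"ry": 0,"rz": 0}
    - {"tx": 0,"ty": 0,"tz": -6,"rx": 0,"ry": 0,"rz": 0}
    - {"tx": 0,"ty": 0,"tz": 0,"rx": 0,"ry": 0,"rz": 0}
    - {"tx": 0,"ty": 0,"tz": 0,"rx": 0,"ry": 0,"rz": 0}

```text
time: 10.95
tool_pos: [482.4, -437.1, 40.6]
tcp_rot: [-3.142, 0.429, 1.998]
contact_force: [0.4, 0.4, -1.9]
grip_width: 33.2
finger_force: 29.9
```

```bash
python3 - <<'E'
from h import *
state()
print(proj("side",BAY+M@np.array([38.9,.2,52.4])))
E
```

```text
tcp [ 482.4 -437.1   40.6] F [ 0.4  0.4 -1.9] meterF [-0.2  0.5 -1.9] w 33.2
 cell in bay [ 9.8 -0.2 15.4] axis [ 0.909 -0.002  0.416] flat [-18.1  -0.1   2.6]
[302.20132946 229.94499561]
```

Emit:
carry_out:
  plan:
    - {"tx": -1.66,"ty": 3.64,"tz": 1,"rx": 0,"ry": 0,"rz": 0}
    - {"tx": -1.66,"ty": 3.64,"tz": 1,"rx": 0,"ry": 0,"rz": 0}
    - {"tx": 0,"ty": 0,"tz": 0,"rx": 0,"ry": 0,"rz": 0}
    - {"tx": 0,"ty": 0,"tz": 0,"rx": 0,"ry": 0,"rz": 0}

```text
time: 11.35
tool_pos: [479.5, -430.2, 43.6]
tcp_rot: [3.141, 0.431, 1.998]
contact_force: [0.5, -2.4, -1.7]
grip_width: 32.9
finger_force: 29.9
```

```bash
python3 -c "
from h import *
state()"
```

```text
tcp [ 479.5 -430.2   43.6] F [ 0.5 -2.4 -1.7] meterF [ 2.4 -0.6 -1.7] w 32.9
 cell in bay [ 2.4  0.1 18.4] axis [ 0.908 -0.002  0.418] flat [-25.6   0.2   5.6]
```

Emit:
carry_out:
  plan:
    - {"tx": -1.66,"ty": 3.64,"tz": 0,"rx": 0,"ry": 0,"rz": 0}
    - {"tx": -1.66,"ty": 3.64,"tz": 0,"rx": 0,"ry": 0,"rz": 0}
    - {"tx": 0,"ty": 0,"tz": 0,"rx": 0,"ry": 0,"rz": 0}
    - {"tx": 0,"ty": 0,"tz": 0,"rx": 0,"ry": 0,"rz": 0}

```text
time: 11.75
tool_pos: [476.4, -423.4, 43.7]
tcp_rot: [3.141, 0.432, 1.997]
contact_force: [1.1, -6.5, -0.8]
grip_width: 33.3
finger_force: 29.9
```

```bash
python3 -c "
from h import *
state()"
```

```text
tcp [ 476.4 -423.4   43.7] F [ 1.1 -6.5 -0.8] meterF [ 6.4 -1.7 -0.8] w 33.3
 cell in bay [-5.2  0.1 18.6] axis [ 0.908 -0.002  0.419] flat [-33.1   0.2   5.7]
```

Emit:
carry_out:
  plan:
    - {"tx": 0,"ty": 0,"tz": -3,"rx": 0.0655,"ry": 0.03,"rz": 0}
    - {"tx": 0,"ty": 0,"tz": -3,"rx": 0.0655,"ry": 0.03,"rz": 0}
    - {"tx": 0,"ty": 0,"tz": -3,"rx": 0.0655,"ry": 0.03,"rz": 0}
    - {"tx": 0,"ty": 0,"tz": -3,"rx": 0.0655,"ry": 0.03,"rz": 0}
    - {"tx": 0,"ty": 0,"tz": -3,"rx": 0.0655,"ry": 0.03,"rz": 0}
    - {"tx": 0,"ty": 0,"tz": -2.5,"rx": 0.0655,"ry": 0.03,"rz": 0}
    - {"tx": 0,"ty": 0,"tz": 0,"rx": 0,"ry": 0,"rz": 0}
    - {"tx": 0,"ty": 0,"tz": 0,"rx": 0,"ry": 0,"rz": 0}
    - {"tx": 0,"ty": 0,"tz": 0,"rx": 0,"ry": 0,"rz": 0}

```text
time: 12.65
tool_pos: [476.8, -424.3, 26.2]
tcp_rot: [-3.141, 0.002, 1.997]
contact_force: [3.5, -6.2, -0.2]
grip_width: 33.4
finger_force: 29.9
```

```bash
python3 -c "
from h import *
state()"
```

```text
tcp [ 476.8 -424.3   26.2] F [ 3.5 -6.2 -0.2] meterF [ 7.1  0.6 -0.2] w 33.4
 cell in bay [-1.9  0.1  1.5] axis [ 1.    -0.003  0.002] flat [-32.7   0.2   1.5]
```

Emit:
carry_out:
  plan:
    - {"tx": 0,"ty": 0,"tz": -1,"rx": 0,"ry": 0,"rz": 0}
    - {"tx": 0,"ty": 0,"tz": -1,"rx": 0,"ry": 0,"rz": 0}
    - {"tx": 0,"ty": 0,"tz": 0,"rx": 0,"ry": 0,"rz": 0}
    - {"tx": 0,"ty": 0,"tz": 0,"rx": 0,"ry": 0,"rz": 0}

```text
time: 13.05
tool_pos: [477.0, -424.3, 24.6]
tcp_rot: [3.142, 0.003, 1.998]
contact_force: [2.9, -5.5, 1.5]
grip_width: 33.3
finger_force: 29.9
```

```bash
python3 -c "
from h import *
state()"
```

```text
tcp [ 477.  -424.3   24.6] F [ 2.9 -5.5  1.5] meterF [6.2 0.3 1.5] w 33.3
 cell in bay [-1.9  0.3 -0.1] axis [ 1.    -0.002  0.003] flat [-32.6   0.3  -0.2]
```

Emit:
carry_out:
  plan:
    - {"tx": 0.8,"ty": -1.8,"tz": 0,"rx": 0,"ry": 0,"rz": 0}
    - {"tx": 0,"ty": 0,"tz": 0,"rx": 0,"ry": 0,"rz": 0}
    - {"tx": 0,"ty": 0,"tz": 0,"rx": 0,"ry": 0,"rz": 0}

```text
time: 13.35
tool_pos: [477.6, -425.5, 24.5]
tcp_rot: [3.142, 0.002, 1.998]
contact_force: [2.8, -4.9, 3.2]
grip_width: 33.0
finger_force: 29.9
```

Emit:
carry_out:
  plan:
    - {"tx": 0,"ty": 0,"tz": 0,"rx": 0,"ry": 0,"rz": 0}
    - {"tx": 0,"ty": 0,"tz": 0,"rx": 0,"ry": 0,"rz": 0}
    - {"tx": 0,"ty": 0,"tz": 0,"rx": 0,"ry": 0,"rz": 0}
    - {"tx": 0,"ty": 0,"tz": 0,"rx": 0,"ry": 0,"rz": 0}
    - {"tx": 0,"ty": 0,"tz": 30,"rx": 0,"ry": 0,"rz": 0}
    - {"tx": 0,"ty": 0,"tz": 50,"rx": 0,"ry": 0,"rz": 0}
    - {"tx": -20,"ty": 40,"tz": 20,"rx": 0,"ry": 0,"rz": 0}
    - {"tx": -20,"ty": 45,"tz": 0,"rx": 0,"ry": 0,"rz": 0}
    - {"tx": -20,"ty": 45,"tz": 0,"rx": 0,"ry": 0,"rz": 0}
    - {"tx": -20,"ty": 45,"tz": 0,"rx": 0,"ry": 0,"rz": 0}
    - {"tx": -20,"ty": 45,"tz": 0,"rx": 0,"ry": 0,"rz": 0}
  gripper: 0.4

```text
time: 14.45
tool_pos: [375.2, -202.5, 123.4]
tcp_rot: [-3.141, -0.003, 1.997]
contact_force: [1.2, 0.8, 0.2]
grip_width: 55.3
finger_force: 0.0
```

```bash
python3 - <<'E'
from h import *
t=bot.capture("top")[:,:,::-1];s=bot.capture("side")[:,:,::-1]
cv2.imwrite("pics/t5.png",t)
cv2.imwrite("pics/c5.png",np.hstack([crop(t,325,165,50,50,8),crop(s,255,205,50,50,8)]));state()
g=lambda x:proj("top",BAY+M@np.array(x))
for x in([-30.75,0,0],[28.25,0,0],[30.75,0,0],[0,17,0],[0,-17,0]):print(((g(x)-[325,165]+.5)*8-.5).round())
E
```

```text
tcp [ 372.4 -198.6  122.7] F [-0.7 -0.3 -0.8] meterF [-0.  -0.8 -0.8] w 55.1
 cell in bay [-250.6   -0.8   98. ] axis [ 1.     0.    -0.009] flat [-281.3   -0.8   98.3]
[152. 282.]
[295. 214.]
[301. 211.]
[205. 206.]
[248. 288.]
```

View pics/c5.png

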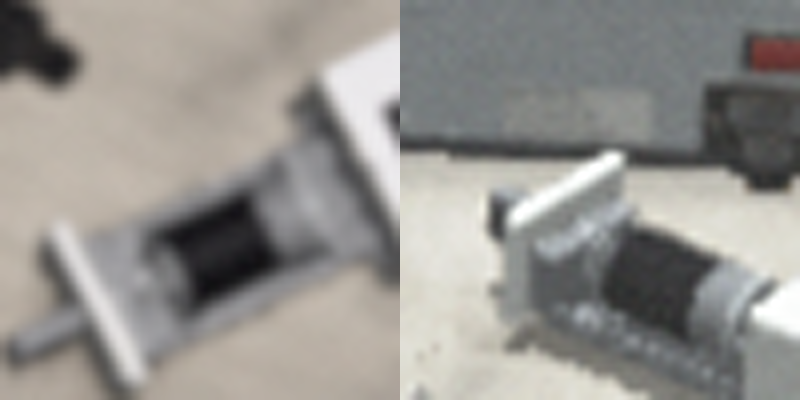

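```bash
python3 - <<'E'
from h import *
t=cv2.imread("pics/t5.png");s=bot.capture("side")[:,:,::-1];cv2.imwrite("pics/s5.png",s);t0=cv2.imread("pics/t2.png")
mp=np.mgrid[-60:60.5:2]
# profile along the axis on the cell's top line (z=47) in top view, over y=-6..6
def prof(im,o,ax,z):
    ax=np.array(ax);n=np.array([-ax[1],ax[0]]);out=[]
    for x in mp:
        v=[]
        for y in(-6,-3,0,3,6):
            q=proj("top",[*(np.array(o)+ax*x+n*y),z]);v.append(cv2.getRectSubPix(im.max(2).astype(np.float32),(1,1),tuple(map(float,q)))[0,0])
        out.append(int(np.mean(v)))
    return out
a=prof(t,BAY[:2],M[:2,0],47);e=prof(t0,(435,81),(-.172,-.985),34)
for i in zip(mp.astype(int),a,e):print(*i,end=" | ")
b=[]
for x in mp:
    v=[cv2.getRectSubPix(s.max(2).astype(np.float32),(1,1),tuple(map(float,proj("side",BAY+M@np.array([x,-12-dy,12-dy])))))[0,0] for dy in(-2,0,2)]
    b.append(int(np.mean(v)))
print();print(list(zip(mp.astype(int).tolist(),b)))
S=crop(s,265,215,50,40,15)
for x in([-30.75,0,17],[28.25,0,17],[-30.75,-17,0],[28.25,-17,0],[30.75,-20,2],[30.75,20,2],[10.3,0,17],[10.3,-17,0]):
    q=(proj("side",BAY+M@np.array(x))-[265,215]+.5)*15;cv2.circle(S,tuple(int(v) for v in q),4,(0,0,255),1)
cv2.imwrite("pics/c6.png",S)
E
```

```text
-60 151 185 | -58 187 185 | -56 212 186 | -54 218 186 | -52 207 187 | -50 188 187 | -48 173 187 | -46 164 187 | -44 157 187 | -42 152 186 | -40 151 185 | -38 151 184 | -36 147 183 | -34 136 179 | -32 124 167 | -30 117 145 | -28 115 113 | -26 113 80 | -24 99 55 | -22 76 43 | -20 54 40 | -18 41 40 | -16 37 41 | -14 37 42 | -12 38 42 | -10 38 42 | -8 38 42 | -6 38 42 | -4 37 42 | -2 37 42 | 0 37 42 | 2 37 42 | 4 36 47 | 6 37 63 | 8 45 87 | 10 63 112 | 12 89 132 | 14 114 144 | 16 131 148 | 18 140 149 | 20 143 150 | 22 143 152 | 24 145 152 | 26 151 144 | 28 160 132 | 30 167 118 | 32 167 110 | 34 163 115 | 36 155 128 | 38 149 144 | 40 145 153 | 42 137 155 | 44 124 155 | 46 106 158 | 48 92 163 | 50 87 168 | 52 99 172 | 54 129 176 | 56 167 179 | 58 201 183 | 60 224 187 | 
[(-60, 153), (-58, 142), (-56, 139), (-54, 141), (-52, 147), (-50, 152), (-48, 158), (-46, 169), (-44, 175), (-42, 174), (-40, 162), (-38, 144), (-36, 132), (-34, 131), (-32, 131), (-30, 123), (-28, 117), (-26, 105), (-24, 84), (-22, 66), (-20, 59), (-18, 58), (-16, 56), (-14, 56), (-12, 58), (-10, 58), (-8, 57), (-6, 58), (-4, 58), (-2, 58), (0, 59), (2, 59), (4, 58), (6, 58), (8, 57), (10, 61), (12, 79), (14, 112), (16, 140), (18, 149), (20, 149), (22, 149), (24, 151), (26, 156), (28, 168), (30, 180), (32, 166), (34, 143), (36, 156), (38, 190), (40, 207), (42, 213), (44, 216), (46, 215), (48, 213), (50, 211), (52, 212), (54, 212), (56, 210), (58, 209), (60, 209)]
```

View pics/c6.png

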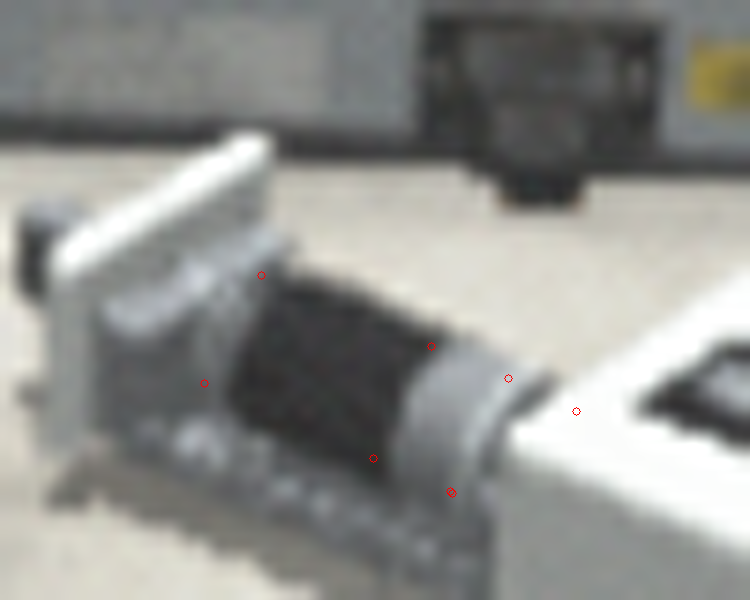

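The cell lies along the bay, level with the fitted-place markers in the side view. It sits about 3.6 mm towards the wall, which agrees with the spring force readings, so my bay estimate is about 3 mm short. I'll confirm the height with a gentle press from above using closed fingers.

Emit:
carry_out:
  plan:
    - {"tx": 18.8,"ty": -40.7,"tz": 0,"rx": 0,"ry": 0,"rz": 0}
    - {"tx": 18.8,"ty": -40.7,"tz": 0,"rx": 0,"ry": 0,"rz": 0}
    - {"tx": 18.8,"ty": -40.7,"tz": 0,"rx": 0,"ry": 0,"rz": 0}
    - {"tx": 18.8,"ty": -40.7,"tz": 0,"rx": 0,"ry": 0,"rz": 0}
    - {"tx": 18.8,"ty": -40.7,"tz": 0,"rx": 0,"ry": 0,"rz": 0}
    - {"tx": 18.8,"ty": -40.7,"tz": 0,"rx": 0,"ry": 0,"rz": 0}
    - {"tx": 0,"ty": 0,"tz": -20,"rx": 0,"ry": 0,"rz": 0}
    - {"tx": 0,"ty": 0,"tz": -30,"rx": 0,"ry": 0,"rz": 0}
    - {"tx": 0,"ty": 0,"tz": -15,"rx": 0,"ry": 0,"rz": 0}
    - {"tx": 0,"ty": 0,"tz": 0,"rx": 0,"ry": 0,"rz": 0}
    - {"tx": 0,"ty": 0,"tz": 0,"rx": 0,"ry": 0,"rz": 0}
    - {"tx": 0,"ty": 0,"tz": 0,"rx": 0,"ry": 0,"rz": 0}
  gripper: 1

```text
time: 15.8
tool_pos: [490.1, -449.4, 60.2]
tcp_rot: [-3.141, 0.001, 1.998]
contact_force: [-0.0, -0.5, 0.7]
grip_width: 0.5
finger_force: 0.0
```

Emit:
carry_out:
  plan:
    - {"tx": -3.3,"ty": 7.3,"tz": -6,"rx": 0,"ry": 0,"rz": 0}
    - {"tx": 0,"ty": 0,"tz": -4,"rx": 0,"ry": 0,"rz": 0}
    - {"tx": 0,"ty": 0,"tz": -2,"rx": 0,"ry": 0,"rz": 0}
    - {"tx": 0,"ty": 0,"tz": -1,"rx": 0,"ry": 0,"rz": 0}
    - {"tx": 0,"ty": 0,"tz": -1,"rx": 0,"ry": 0,"rz": 0}
    - {"tx": 0,"ty": 0,"tz": 0,"rx": 0,"ry": 0,"rz": 0}
    - {"tx": 0,"ty": 0,"tz": 0,"rx": 0,"ry": 0,"rz": 0}

```text
time: 16.5
tool_pos: [487.5, -442.5, 47.1]
tcp_rot: [3.141, 0.002, 1.998]
contact_force: [0.6, 1.5, 9.4]
grip_width: 0.4
finger_force: 4.6
```

Emit:
carry_out:
  plan:
    - {"tx": 0,"ty": 0,"tz": -1,"rx": 0,"ry": 0,"rz": 0}
    - {"tx": 0,"ty": 0,"tz": -1,"rx": 0,"ry": 0,"rz": 0}
    - {"tx": 0,"ty": 0,"tz": 0,"rx": 0,"ry": 0,"rz": 0}
    - {"tx": 0,"ty": 0,"tz": 0,"rx": 0,"ry": 0,"rz": 0}

```text
time: 16.9
tool_pos: [488.2, -443.6, 46.9]
tcp_rot: [3.14, 0.006, 1.998]
contact_force: [-1.1, 1.5, 16.9]
grip_width: 0.3
finger_force: 8.3
```

The top of the cell sits at 47 mm under load, so it is fully down. Now I'll lift and go to the tab.

Emit:
carry_out:
  plan:
    - {"tx": 0,"ty": 0,"tz": 20,"rx": 0,"ry": 0,"rz": 0}
    - {"tx": 0,"ty": 0,"tz": 35,"rx": 0,"ry": 0,"rz": 0}
    - {"tx": -14,"ty": 29,"tz": 0,"rx": 0,"ry": 0,"rz": 0}
    - {"tx": -14,"ty": 29,"tz": 0,"rx": 0,"ry": 0,"rz": 0}
    - {"tx": -14,"ty": 29,"tz": 0,"rx": 0,"ry": 0,"rz": 0}
    - {"tx": 0,"ty": 0,"tz": 0,"rx": 0,"ry": 0,"rz": 0}
    - {"tx": 0,"ty": 0,"tz": 0,"rx": 0,"ry": 0,"rz": 0}
    - {"tx": 0,"ty": 0,"tz": 0,"rx": 0,"ry": 0,"rz": 0}
  gripper: 0.4

```text
time: 17.7
tool_pos: [444.9, -355.7, 98.0]
tcp_rot: [-3.141, -0.0, 1.998]
contact_force: [-0.6, 0.2, -0.1]
grip_width: 54.4
finger_force: 0.0
```

Emit:
carry_out:
  plan:
    - {"tx": 0.8,"ty": -0.5,"tz": -30,"rx": 0,"ry": 0,"rz": 0}
    - {"tx": 0,"ty": 0,"tz": -30,"rx": 0,"ry": 0,"rz": 0}
    - {"tx": 0,"ty": 0,"tz": -18,"rx": 0,"ry": 0,"rz": 0}
    - {"tx": 0,"ty": 0,"tz": -6,"rx": 0,"ry": 0,"rz": 0}
    - {"tx": 0,"ty": 0,"tz": 0,"rx": 0,"ry": 0,"rz": 0}
    - {"tx": 0,"ty": 0,"tz": 0,"rx": 0,"ry": 0,"rz": 0}

```text
time: 18.3
tool_pos: [445.6, -355.8, 14.2]
tcp_rot: [-3.141, -0.001, 1.998]
contact_force: [0.1, -0.3, -0.5]
grip_width: 54.8
finger_force: 0.0
```

Emit:
carry_out:
  plan:
    - {"tx": 0,"ty": 0,"tz": 0,"rx": 0,"ry": 0,"rz": 0}
    - {"tx": 0,"ty": 0,"tz": 0,"rx": 0,"ry": 0,"rz": 0}
    - {"tx": 0,"ty": 0,"tz": 0,"rx": 0,"ry": 0,"rz": 0}
    - {"tx": 0,"ty": 0,"tz": 0,"rx": 0,"ry": 0,"rz": 0}
    - {"tx": 0,"ty": 0,"tz": 0,"rx": 0,"ry": 0,"rz": 0}
    - {"tx": 0,"ty": 0,"tz": 0,"rx": 0,"ry": 0,"rz": 0}
    - {"tx": 0,"ty": 0,"tz": 0,"rx": 0,"ry": 0,"rz": 0}
  gripper: 1

```text
time: 19.0
tool_pos: [444.8, -354.9, 13.5]
tcp_rot: [-3.14, -0.002, 1.998]
contact_force: [-0.7, -0.3, 0.5]
grip_width: 9.9
finger_force: 30.0
```

Emit:
carry_out:
  plan:
    - {"tx": 4,"ty": -8.6,"tz": 0,"rx": 0,"ry": 0,"rz": 0}
    - {"tx": 4,"ty": -8.6,"tz": 0,"rx": 0,"ry": 0,"rz": 0}
    - {"tx": 4,"ty": -8.6,"tz": 0,"rx": 0,"ry": 0,"rz": 0}
    - {"tx": 4,"ty": -8.6,"tz": 0,"rx": 0,"ry": 0,"rz": 0}
    - {"tx": 4,"ty": -8.6,"tz": 0,"rx": 0,"ry": 0,"rz": 0}
    - {"tx": 0,"ty": 0,"tz": 0,"rx": 0,"ry": 0,"rz": 0}

```text
time: 19.6
tool_pos: [466.0, -399.8, 13.5]
tcp_rot: [-3.141, 0.001, 1.997]
contact_force: [1.3, -1.7, 0.5]
grip_width: 9.7
finger_force: 30.0
```

Emit:
carry_out:
  plan:
    - {"tx": 4,"ty": -8.6,"tz": 0,"rx": 0,"ry": 0,"rz": 0}
    - {"tx": 4,"ty": -8.6,"tz": 0,"rx": 0,"ry": 0,"rz": 0}
    - {"tx": 4,"ty": -8.6,"tz": 0,"rx": 0,"ry": 0,"rz": 0}
    - {"tx": 4,"ty": -8.6,"tz": 0,"rx": 0,"ry": 0,"rz": 0}
    - {"tx": 4,"ty": -8.6,"tz": 0,"rx": 0,"ry": 0,"rz": 0}
    - {"tx": 0,"ty": 0,"tz": 0,"rx": 0,"ry": 0,"rz": 0}

```text
time: 20.2
tool_pos: [486.1, -442.6, 13.5]
tcp_rot: [3.141, 0.001, 1.997]
contact_force: [3.0, -0.3, 0.7]
grip_width: 10.1
finger_force: 30.0
```

Emit:
carry_out:
  plan:
    - {"tx": 1.7,"ty": -3.6,"tz": 0,"rx": 0,"ry": 0,"rz": 0}
    - {"tx": 1.7,"ty": -3.6,"tz": 0,"rx": 0,"ry": 0,"rz": 0}
    - {"tx": 0.8,"ty": -1.8,"tz": 0,"rx": 0,"ry": 0,"rz": 0}
    - {"tx": 0.8,"ty": -1.8,"tz": 0,"rx": 0,"ry": 0,"rz": 0}
    - {"tx": 0,"ty": 0,"tz": 0,"rx": 0,"ry": 0,"rz": 0}
    - {"tx": 0,"ty": 0,"tz": 0,"rx": 0,"ry": 0,"rz": 0}

```text
time: 20.8
tool_pos: [487.8, -446.5, 13.3]
tcp_rot: [-3.139, -0.014, 1.999]
contact_force: [-5.2, 19.8, 13.2]
grip_width: 9.5
finger_force: 30.1
```

Emit:
carry_out:
  plan:
    - {"tx": 0.8,"ty": -1.8,"tz": 0,"rx": 0,"ry": 0,"rz": 0}
    - {"tx": 0,"ty": 0,"tz": 0,"rx": 0,"ry": 0,"rz": 0}
    - {"tx": 0,"ty": 0,"tz": 0,"rx": 0,"ry": 0,"rz": 0}

```text
time: 21.1
tool_pos: [487.9, -446.7, 13.2]
tcp_rot: [-3.138, -0.018, 1.999]
contact_force: [-9.5, 24.3, 18.1]
grip_width: 9.8
finger_force: 30.0
```

Emit:
carry_out:
  plan:
    - {"tx": 0,"ty": 0,"tz": 0,"rx": 0,"ry": 0,"rz": 0}
    - {"tx": 0,"ty": 0,"tz": 0,"rx": 0,"ry": 0,"rz": 0}
    - {"tx": 0,"ty": 0,"tz": 0,"rx": 0,"ry": 0,"rz": 0}
    - {"tx": -4,"ty": 9,"tz": 25,"rx": 0,"ry": 0,"rz": 0}
    - {"tx": 0,"ty": 0,"tz": 40,"rx": 0,"ry": 0,"rz": 0}
    - {"tx": -10,"ty": 40,"tz": 40,"rx": 0,"ry": 0,"rz": 0}
    - {"tx": -30,"ty": 40,"tz": 0,"rx": 0,"ry": 0,"rz": 0}
    - {"tx": -30,"ty": 40,"tz": 0,"rx": 0,"ry": 0,"rz": 0}
    - {"tx": -30,"ty": 40,"tz": 0,"rx": 0,"ry": 0,"rz": 0}
    - {"tx": -30,"ty": 40,"tz": 0,"rx": 0,"ry": 0,"rz": 0}
    - {"tx": 0,"ty": 40,"tz": 0,"rx": 0,"ry": 0,"rz": 0}
    - {"tx": 0,"ty": 0,"tz": 0,"rx": 0,"ry": 0,"rz": 0}
  gripper: 0.4

```text
time: 22.3
tool_pos: [356.3, -206.1, 113.3]
tcp_rot: [-3.14, -0.005, 1.999]
contact_force: [-0.5, -0.3, 0.7]
grip_width: 55.3
finger_force: 0.0
```

```bash
python3 - <<'E'
from h import *
t=bot.capture("top")[:,:,::-1];s=bot.capture("side")[:,:,::-1];T=cv2.imread("pics/top0.png");S=cv2.imread("pics/side0.png")
cv2.imwrite("pics/c7.png",np.vstack([np.hstack([crop(i,350,165,40,35,8) for i in(T,t)]),np.hstack([crop(i,280,225,40,35,8) for i in(S,s)])]))
for a,b,r in((T,t,(350,165,40,35)),(S,s,(280,225,40,35))):
    x,y,w,h=r;A=a[y:y+h,x:x+w].mean(2).astype(np.float32);B=b[y:y+h,x:x+w].mean(2).astype(np.float32)
    print(np.abs(A-B).max(),np.abs(A-B).mean())
# shift of the tab/panel: phase correlation on the tab patch
for a,b,r in((T,t,(352,183,18,16)),):
    x,y,w,h=r;k=lambda i:cv2.resize(i[y:y+h,x:x+w],None,fx=8,fy=8,interpolation=cv2.INTER_CUBIC).mean(2).astype(np.float32)
    print("tab shift px",np.array(cv2.phaseCorrelate(k(a),k(b))[0])/8)
E
```

```text
55.666664 4.9276195
125.333336 3.4638097
tab shift px [0.00257319 0.0004504 ]
```

View pics/c7.png

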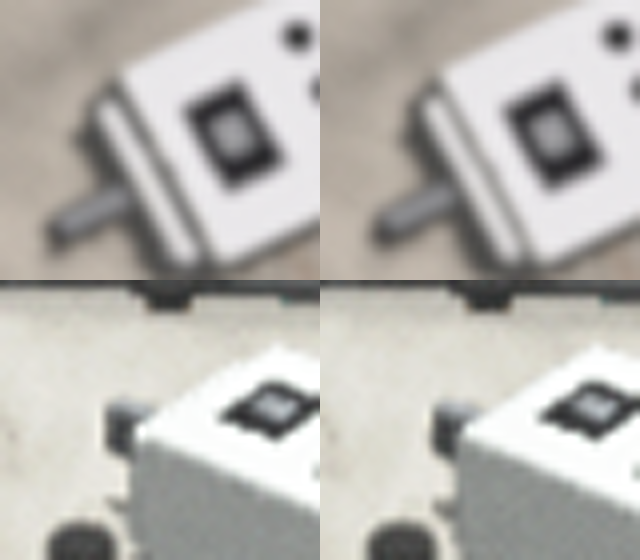

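The tab now sits about 1 px deeper than at the start: its tip is at crop x≈58, against 50 before. The panel is tight against the case and the arm is clear, so I'm handing the job in.

```bash
python3 -c "
from plant import bot
print(bot.close_job())"
```

```text
the job is handed in; nothing more can be done
None
```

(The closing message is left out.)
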